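Prime the reagent module under its push-latch flap

ROBOT

A 6-joint arm with a two-finger parallel gripper is mounted at the origin on the work surface. World frame = base frame: x ahead of the robot, y to its left, z up, the work surface at z = 0. Lengths are in m, angles in rad, forces in N, time in s.
With the tool pointing down it reaches from about 0.3 to 0.875 m from the base axis. Payload 6.4 kg.
Tool frame: the origin (TCP) lies at the very end of the fingers, on their centre line; the grasp point (between the pads) lies 19 mm behind it; z points along the fingers, x is the direction in which the jaws open and shut, and the axes are right-handed (so a half turn about z gives the same grasp; the last joint's range is limited). The gripper opens to 85 mm and grips with 20 to 120 N. Pads are 22 mm wide; open, the fingers measure 114 mm over their backs; the gripper's body (76 mm by 85 mm) begins 54 mm behind the grasp point. The pads swing forward as they close: fully open they stand 13 mm farther back than shut.
Start: joints at [-1.34, 0.181, 1.607, -0, 1.354, -0.206], TCP at [0.243, -0.521, 0.231] pointing down, gripper open.
Joint ranges: [-2.99, 2.99], [-0.89, 2.07], [0.3, 2.58], [-1.14, 4.28], [0, 2.63], [-3.12, 3.12]. Speed limits (rad/s): [2.57, 2.57, 3.01, 3.14, 3.14, 3.14].

INTERFACE

Orientations are given as a unit quaternion [w, x, y, z].
In Python, from rig import * gives the robot as it stands.
- The arm moves only by the tool carry_out, never from a script. Its argument "deltas" is a list of rows, each a list of 3 entries, a list of its own where there are three numbers: the shift along the tool's x, y, z each as a share of 2.5 cm, from -1 to 1, then the turn, a rotation vector about the tool's x, y, z each as a share of 6 degrees, from -1 to 1, then the opening in per cent of the stroke, from 0 (shut) to 100 (fully open). A call has 1 to 10 rows; each row shifts and turns the commanded pose from where the row before left it, along the tool's axes as they then stand; what a row does not reach is not made up. A row lasts 1/10 s, in which the tool goes at most 50 mm and 8.59 degrees, less where a joint would pass 70% of its speed; a pose out of reach is approached as far as the arm can. A call with a number of a shift or a turn outside -1 to 1 is refused whole. A call with a gripper value outside its range is refused whole. The fingers move at their own pace and stop on an object; "newtons" is the grip in N (left out, the last holds). Time passes only in rows, so rows that do not move let the fingers close. It gives the time, the measured TCP pose, the force and the opening at its end, in the units of the state.
- get_obs(): the state, without advancing time (a new reading comes with each control period).
- read_camera(name): name is "scene" or "top"; returns the picture (384x512x3 uint8, red, green, blue); there is no depth.
- calibration(name): a dict with "intrinsics" (3x3 intrinsics, pixels), "distortion" ([k1, k2, p1, p2, k3] as OpenCV has them; the pictures are not rectified), "extrinsics" (4x4, takes a point from world to camera coordinates). Camera axes: x right, y up, looking along -z (the intrinsics and any distortion apply to the point x, -y, -z); pixel columns grow to the right and rows downward; lengths in m; the calibration is good to about 2 mm. A picture is of the moment at which its call begins. calibration takes no time and is no camera call.
- job_done(): hands the job in, once; it reports no verdict.
The state is a dict: "t": time; "joint_positions": joint angles; "dq": joint speeds; "effort": joint torques, N m; "tool_pos": TCP position; "orientation": TCP orientation; "wrist_force": force on the tool from outside, world axes, zero at the start; "ft_torque": the same for the moment, N m; "finger_gap": finger opening in m.
Only numpy, scipy, OpenCV 4.12 (cv2) and the standard library are available. Lean on these libraries where they do the work, as an engineer would, in place of code of your own. Each camera call takes 0.05 s, during which the arm holds its last target.

TASK

Press the blue flap on the white reagent module so that it pops open, press the green button in the well beneath it all the way in, then push the flap down and press it again until it latches shut, flush with the deck. Do it all by touch with the fingertips, gently: leave the red button alone, pick nothing up, and do not disturb the things standing around or on the module.

Things in the scene. Friction and masses are not known exactly. Their poses are not given: they have to be found in the camera images.
- module: White bench-top reagent module, fixed, deck 100 mm high. Origin on the table under the centre of the well; x points from the flap's free edge to its hinge (roughly away from the robot), y left, z up. It spans -75 to 125 mm in x, -90 to 170 mm in y. The well is 82 (x) by 112 (y) mm, its floor 62 mm above the table. The deck behind the hinge is clear
- flap (a joint): Flap angle (rad): 0 latched, flush; 1.6 fully open (just past upright); -0.08 pressed in to the stop. A spring always drives it open (about 1 to 2 N at the dot); only the latch holds it. Press from 0 to the stop and let go: it swings up to 1.6 in about a second. Push it from open down past flush to the stop and let go: it latches at 0; let go sooner, it opens again
- flap_press (a point): White dot on the outer (upper) face of the dark blue flap, where to press: mid-width, 14 mm from the free edge, 66 mm from the hinge line. Pressed in, it goes 5 mm down to a hard stop (2 to 4 N before it); the latch trips at 4.5 mm. The flap is 80 mm from hinge to free edge, 110 mm wide, 5 mm thick. The point moves with the flap
- flap_hinge (a point): Middle of the flap's hinge line at deck height, at the far (+x of the module) edge of the well; the hinge line runs along the module's y. Fixed to the module. Open, the flap stands about 80 mm high here; to shut it, push on its outer face, which then looks away from the robot (module +x), towards the robot and down
- green_top (a point): Centre of the top of the green push button, 20 mm across, on a black round housing 36 mm across in the well; 16 mm below the deck. Under the shut flap it is out of reach. The green and the red button may have changed places: 54 mm apart along the module's y
- green (a joint): Travel of the green button (m): 0 up, 0.006 fully in; springs back, fully in takes 4 N
- red_top (a point): Centre of the top of the red push button, same size as the green one; to be left alone
- red (a joint): Travel of the red button (m): 0 up, 0.006 fully in
- vial_a: Loose vial with orange cap, 22 mm across, 42 mm tall, standing in a low-railed bay on the module's deck, 80 to 156 mm left (+y) of the module's origin; origin at its foot. Leave it
- vial_b: Loose vial with white cap, same size, in the same bay. Leave it
- tube_rack: Loose blue rack of capped sample tubes, 70 x 200 mm, 96 mm tall, right of the module; origin under its centre. Leave it
- reagent_bottle: Loose bottle with red cap, 64 mm across, 130 mm tall, right of the module; origin at its foot. Leave it
- tip_box: Loose box with orange lid, 122 x 87 mm, 67 mm tall, left of the module; origin under its centre. Leave it
- specimen_jar: Loose jar with yellow lid, 68 mm across, 69 mm tall, left of the module; origin at its foot. Leave it
- mouse: Loose black and blue computer mouse, 100 x 60 mm, 26 mm tall, near left of the table; origin under its centre. Leave it

How it is judged:
On the way, in this order (a step that is already met when the one before it is completed fails the run):
1. the flap has popped fully open (value of joint flap above 1.4 rad), for 0.2 s.
2. the green button is pressed in with the flap open (value of joint green above 0.0045 m and value of joint flap above 1 rad), for 0.04 s.
3. the flap is latched flush with nothing on it (value of joint flap between -0.03 and 0.03 rad and contact force between anything else and flap below 0.1 N), for 0.2 s.
At the end, for the whole second after the job is handed in: The flap stays latched by itself within 0.03 rad (about 2 mm at its edge) of flush and at rest, with both buttons up again (value of joint flap between -0.03 and 0.03 rad and velocity of joint flap between -0.05 and 0.05 rad/s and value of joint each of green, red below 0.0015 m); the robot touches nothing.
It fails at once if the red button is pressed (value of joint red above 0.003 m).
It fails at once if the flap is struck or squeezed with more than 60 N (contact force between the fingers and flap above 60 N).
It fails at once if a vial on the module is shifted, lifted or tipped (distance of any of vial_a, vial_b from where it was at the start of the episode above 0.02 m or angle between any of vial_a, vial_b's own z axis and vertical above 0.4 rad).
It fails at once if a thing standing around is shifted, lifted or tipped (distance of any of tube_rack, reagent_bottle, tip_box, specimen_jar, mouse from where it was at the start of the episode above 0.03 m or angle between reagent_bottle's own z axis and vertical above 0.4 rad).
It also fails if it takes over 48 s, if anything falls off the work surface, if the arm or the gripper's body presses on something with over 40 N, if the wrist force passes 120 N, or if a joint passes its speed limit or range.

## Working session

There is one attempt and no reset: what is moved stays moved. The work goes in short steps, Python scripts to look and compute and a tool call to move; the robot and the scene stay as the last step left them, time stands still between calls to the robot, and variables do not carry over. Pictures are saved under pics/ and viewed, and the job is handed in when it is done.

Besides the shell and the picture viewer there is one more tool, called after "Call:" in YAML: its name, and indented under it one key for each argument. carry_out: Moves the arm, as the interface text tells. Its arguments: {"type":"object","properties":{"deltas":{"type":"array"},"newtons":{"type":"number"}},"required":["deltas"]}

```bash
mkdir -p pics; ls
python3 - <<'E'
from rig import *
import cv2
print(get_obs())
for n in ("scene","top"):
    im=read_camera(n); cv2.imwrite(f"pics/{n}0.png",cv2.cvtColor(im,cv2.COLOR_RGB2BGR))
    print(n,calibration(n))
E
```

```text
pics
{'t': 0.0, 'joint_positions': array([-1.34031897e+00,  1.81576071e-01,  1.60802352e+00,  2.23787303e-05,
        1.35384024e+00, -2.06318721e-01]), 'dq': array([-0.00149037,  0.00062588,  0.00084997,  0.00030809, -0.00068336,
       -0.00053117]), 'effort': array([-1.69838804e-03, -4.44872653e+01, -3.51340127e+01, -3.60417198e-04,
        9.06761969e-03, -2.23689568e-05]), 'tool_pos': array([ 0.24312566, -0.52043705,  0.23035699]), 'orientation': array([-6.52957786e-04,  8.43514354e-01, -5.37105838e-01, -6.53285922e-04]), 'wrist_force': array([ 0.2347686 ,  0.59994919, -0.40011483]), 'ft_torque': array([-0.00965658,  0.06259829,  0.00565881]), 'finger_gap': 0.08579675902747962}
scene {'intrinsics': array([[362.41623657,   0.        , 252.13801208],
       [  0.        , 362.41623657, 189.74326614],
       [  0.        ,   0.        ,   1.        ]]), 'distortion': array([-0.04920168,  0.        ,  0.        ,  0.        ,  0.        ]), 'extrinsics': array([[-0.43440526,  0.90069084, -0.00693435,  0.18235404],
       [-0.64945865, -0.30788251,  0.69527823,  0.23988995],
       [ 0.62409577,  0.3065361 ,  0.71870724, -1.364949  ],
       [ 0.        ,  0.        ,  0.        ,  1.        ]])}
top {'intrinsics': array([[378.30517573,   0.        , 250.16821631],
       [  0.        , 378.30517573, 185.17757481],
       [  0.        ,   0.        ,   1.        ]]), 'distortion': array([0.01722978, 0.        , 0.        , 0.        , 0.        ]), 'extrinsics': array([[-0.01740175, -0.99981641, -0.0080209 ,  0.02086599],
       [ 0.99515478, -0.01809591,  0.09664105, -0.48111292],
       [-0.09676845, -0.00630031,  0.99528698, -1.46801255],
       [ 0.        ,  0.        ,  0.        ,  1.        ]])}
```

View pics/scene0.png

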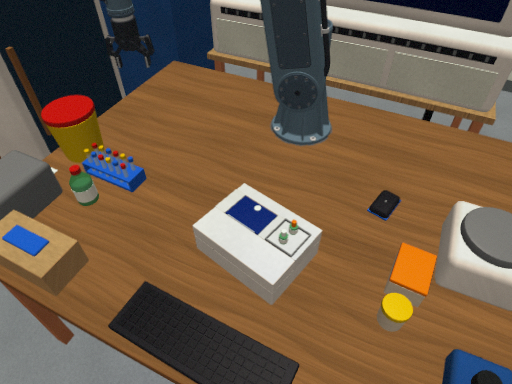

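View pics/top0.png

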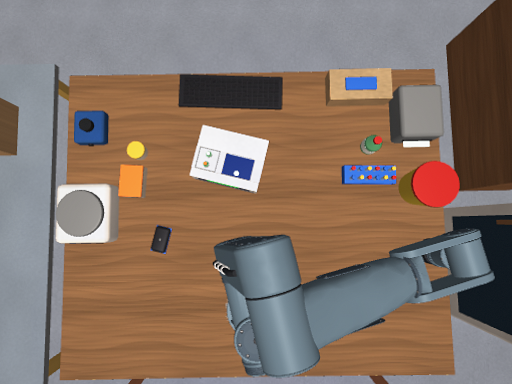

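Run:
```python
import cv2
im=cv2.imread("pics/top0.png")[120:260,170:340]
cv2.imwrite("pics/top0c.png",cv2.resize(im,None,fx=4.5,fy=4.2,interpolation=cv2.INTER_CUBIC))
```

```text
(no output)
```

View pics/top0c.png

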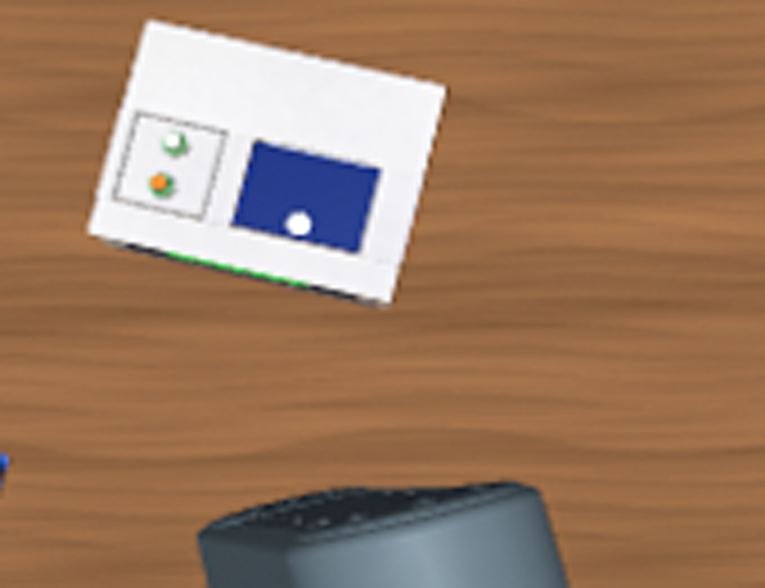

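Run:
```python
import cv2
im=cv2.imread("pics/scene0.png")[180:300,185:330]
cv2.imwrite("pics/scene0c.png",cv2.resize(im,None,fx=5,fy=5,interpolation=cv2.INTER_CUBIC))
```

```text
(no output)
```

View pics/scene0c.png

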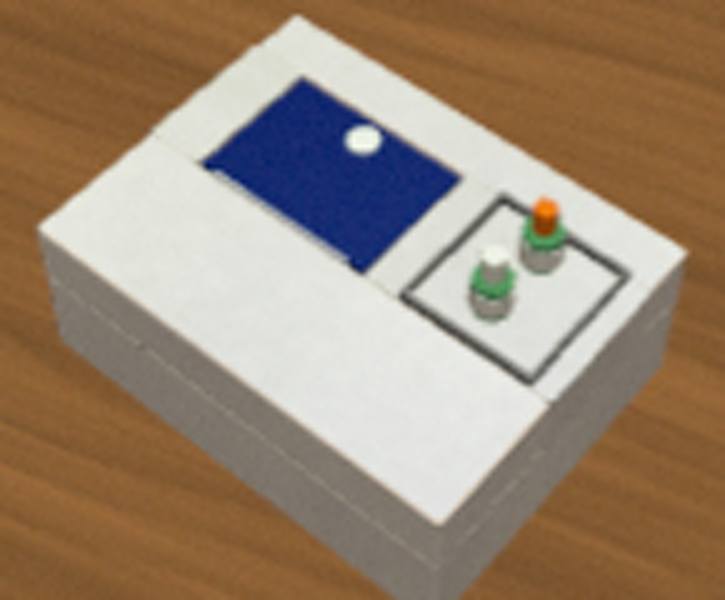

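```bash
cat > h.py <<'E'
from rig import *
import cv2, numpy as np
from scipy.optimize import least_squares
from scipy.spatial.transform import Rotation as R
def proj(name,P):
    c=calibration(name);E=c['extrinsics'];P=np.atleast_2d(P)
    D=np.diag([1,-1,-1.]);Rm=D@E[:3,:3];t=D@E[:3,3]
    return cv2.projectPoints(P.astype(float),cv2.Rodrigues(Rm)[0],t,c['intrinsics'],np.array(c['distortion']))[0][:,0]
def m2w(p,M):
    x,y,a=p[:3];M=np.atleast_2d(M);c,s=np.cos(a),np.sin(a)
    return np.c_[x+c*M[:,0]-s*M[:,1],y+s*M[:,0]+c*M[:,1],M[:,2]]
def rot(q): return R.from_quat(np.array(q)[[1,2,3,0]])
E
python3 - <<'E'
from h import *
cor=np.array([[-75,-90,100],[125,-90,100],[125,170,100],[-75,170,100]])/1e3
dot=np.array([[-25.5,0,100]])/1e3
fl=np.array([[40.5,55,100],[40.5,-55,100],[-39.5,-55,100],[-39.5,55,100]])/1e3
M=np.r_[cor,dot,fl]
sc=np.array([[298,15],[40,230],[440,522],[685,253],[363,139],[360,272],[203,165],[302,77],[461,180]])/5.+[185,180]-.4
tp=np.array([[390,302],[446,87],[148,20],[88,234],[299,223],[254,142],[381,169],[360,252],[232,226]])/[4.5,4.2]+[170,120]-.4
def f(p,which):
    W=m2w(p,M);r=[]
    if which!='top': r.append(proj('scene',W)-sc)
    if which!='scene': r.append(proj('top',W)-tp)
    return np.concatenate(r)
for w in('top','scene','both'):
    s=least_squares(lambda p:f(p,w).ravel(),[.55,0,0],loss='soft_l1');print(w,s.x.round(4),f(s.x,w).round(1).tolist())
p=s.x;np.save('pose.npy',p)
print('dot',m2w(p,dot),'hinge',m2w(p,[[.0405,0,.1]]), 'bay',m2w(p,[[0,.118,.1]]))
E
```

```text
top [ 0.5451  0.0572 -0.2557] [[0.1, 0.0], [0.1, -0.1], [-0.3, 0.1], [-0.2, -0.1], [0.1, 0.4], [0.1, -0.6], [0.3, -0.2], [-0.1, 0.5], [-0.1, -0.1]]
scene [ 0.5442  0.0572 -0.258 ] [[-0.2, -0.4], [-1.1, -0.7], [-0.1, 1.0], [0.9, -0.5], [0.0, 0.5], [0.5, 0.3], [-0.6, -0.3], [-0.0, 0.1], [0.3, -0.4]]
both [ 0.5446  0.0572 -0.2571] [[-0.3, -0.3], [-1.2, -0.5], [-0.1, 1.1], [0.9, -0.4], [-0.0, 0.6], [0.5, 0.4], [-0.6, -0.2], [-0.1, 0.2], [0.3, -0.3], [0.1, 0.2], [0.1, 0.1], [-0.3, 0.2], [-0.2, -0.0], [0.1, 0.5], [0.1, -0.5], [0.3, -0.1], [-0.1, 0.7], [-0.2, -0.0]]
dot [[0.51995122 0.06372981 0.1       ]] hinge [[0.5837813  0.04694527 0.1       ]] bay [[0.57462157 0.17136532 0.1       ]]
```

```bash
cat >> h.py <<'E'
def Rt(p,tilt=0):
    # tool x=-ym, y=-xm, z=down, then tilted by tilt (rad) about module y (body leans to -xm for tilt>0)
    a=p[2];xm=np.array([np.cos(a),np.sin(a),0]);ym=np.array([-xm[1],xm[0],0])
    B=R.from_matrix(np.c_[-ym,-xm,[0,0,-1.]])
    return R.from_rotvec(-tilt*ym)*B
def w2m(p,w):
    c,s=np.cos(p[2]),np.sin(p[2]);d=np.array(w)-[p[0],p[1],0]
    return np.array([c*d[0]+s*d[1],-s*d[0]+c*d[1],d[2]])
def plan(target_m,tilt=0,o=None):
    """deltas total: shift in current tool axes (units of 25mm) & turn in units 6deg"""
    p=np.load('pose.npy');o=o or get_obs()
    Rc=rot(o['orientation']);T=m2w(p,[target_m])[0]
    print('t',round(o['t'],2),'tcp_m mm',(w2m(p,o['tool_pos'])*1e3).round(1),'F',o['wrist_force'].round(1),'gap',round(o['finger_gap'],4),'q',o['joint_positions'].round(2))
    print(' shift units (tool axes)',(Rc.inv().apply(T-o['tool_pos'])/.025).round(2),' turn units',(np.degrees((Rc.inv()*Rt(p,tilt)).as_rotvec())/6).round(2))
E
python3 -c "
from h import *
plan([-.0255,0,.16])"
```

```text
t 0.1 tcp_m mm [-144.6 -635.4  230.5] F [ 0.8 -0.7 -0.1] gap 0.0857 q [-1.34  0.18  1.61 -0.    1.35 -0.21]
 shift units (tool axes) [-16.49 -19.92   2.85]  turn units [0.   0.02 6.63]
```

Call:
carry_out:
  deltas:
    - [[0,0,0],[0,0,0.945],0]
    - [[0,0,0],[0,0,0.945],0]
    - [[0,0,0],[0,0,0.945],0]
    - [[0,0,0],[0,0,0.945],0]
    - [[0,0,0],[0,0,0.945],0]
    - [[0,0,0],[0,0,0.945],0]
    - [[0,0,0],[0,0,0.945],0]
    - [[0,0,0],[0,0,0],0]
  newtons: 20

```text
t: 0.9
tool_pos: [0.2432, -0.5207, 0.2308]
orientation: [0.0, -0.611, 0.792, 0.0]
wrist_force: [0.3, 0.4, 0.2]
finger_gap: -0.0
```

```bash
python3 -c "
from h import *
plan([-.0255,0,.16])"
```

```text
t 0.9 tcp_m mm [-144.5 -635.6  230.8] F [0.3 0.4 0.2] gap -0.0 q [-1.34  0.18  1.61 -0.    1.35  0.49]
 shift units (tool axes) [-25.42  -4.77   2.85]  turn units [0.   0.01 0.  ]
```

Call:
carry_out:
  deltas:
    - [[-0.5,-0.1,0],[0,0,0],0]
    - [[-1,-0.19,0],[0,0,0],0]
    - [[-1,-0.19,0],[0,0,0],0]
    - [[-1,-0.19,0],[0,0,0],0]
    - [[-1,-0.19,0],[0,0,0],0]
    - [[-1,-0.19,0],[0,0,0],0]
    - [[-1,-0.19,0],[0,0,0],0]
    - [[-1,-0.19,0],[0,0,0],0]
    - [[-1,-0.19,0],[0,0,0],0]
    - [[-1,-0.19,0],[0,0,0],0]

```text
t: 1.9
tool_pos: [0.3475, -0.3008, 0.2312]
orientation: [0.0, -0.612, 0.791, 0.0]
wrist_force: [0.8, -0.5, 0.3]
finger_gap: -0.0004
```

Call:
carry_out:
  deltas:
    - [[-1,-0.19,0],[0,0,0],0]
    - [[-1,-0.19,0],[0,0,0],0]
    - [[-1,-0.19,0],[0,0,0],0]
    - [[-1,-0.19,0],[0,0,0],0]
    - [[-1,-0.19,0],[0,0,0],0]
    - [[-1,-0.19,0],[0,0,0],0]
    - [[-1,-0.19,0],[0,0,0],0]
    - [[-1,-0.19,0],[0,0,0],0]
    - [[-1,-0.19,0],[0,0,0],0]
    - [[-1,-0.19,0],[0,0,0],0]

```text
t: 2.9
tool_pos: [0.4563, -0.0711, 0.2312]
orientation: [0.0, -0.612, 0.791, 0.0]
wrist_force: [0.2, -0.5, -0.1]
finger_gap: 0.0
```

Call:
carry_out:
  deltas:
    - [[-1,-0.19,0],[0,0,0],0]
    - [[-1,-0.19,0.25],[0,0,0],0]
    - [[-1,-0.19,0.5],[0,0,0],0]
    - [[-1,-0.19,0.5],[0,0,0],0]
    - [[-1,-0.15,0.5],[0,0,0],0]
    - [[-0.6,0,0.5],[0,0,0],0]
    - [[0,0,0],[0,0,0],0]
    - [[0,0,0],[0,0,0],0]

```text
t: 3.7
tool_pos: [0.5132, 0.0569, 0.1748]
orientation: [-0.001, -0.612, 0.791, 0.0]
wrist_force: [-0.4, 0.2, 1.8]
finger_gap: 0.0002
```

```bash
python3 -c "
from h import *
plan([-.0255,0,.12])
im=read_camera('top'); cv2.imwrite('pics/top1.png',cv2.cvtColor(im,cv2.COLOR_RGB2BGR))
im=read_camera('scene'); cv2.imwrite('pics/scene1.png',cv2.resize(cv2.cvtColor(im,cv2.COLOR_RGB2BGR)[120:300,165:365],None,fx=3.8,fy=3.3))"
```

```text
t 3.7 tcp_m mm [-30.3  -8.4 174.8] F [-0.4  0.2  1.8] gap 0.0002 q [-0.12  0.11  1.81 -0.    1.23  1.71]
 shift units (tool axes) [-0.34 -0.19  2.19]  turn units [ 0.01 -0.01  0.03]
```

View pics/scene1.png

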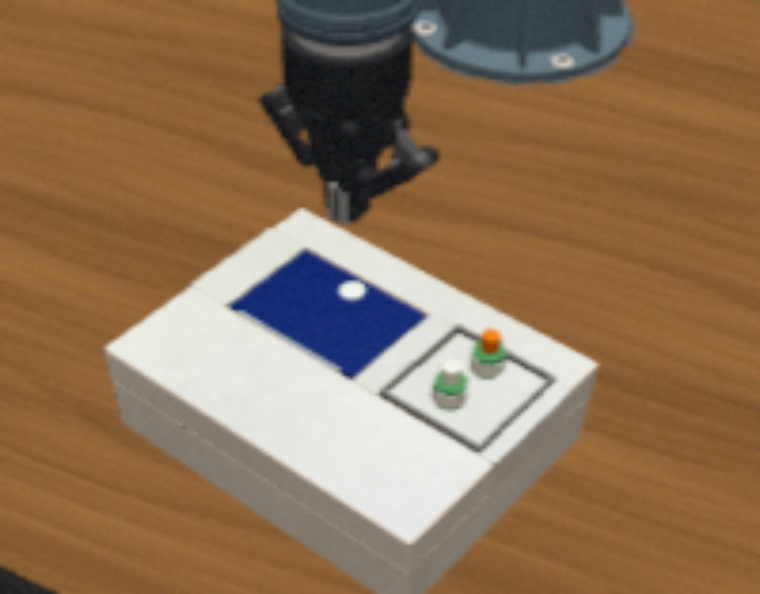

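Call:
carry_out:
  deltas:
    - [[-0.3,-0.15,0.6],[0,0,0],0]
    - [[0,0,0.8],[0,0,0],0]
    - [[0,0,0.6],[0,0,0],0]
    - [[0,0,0.2],[0,0,0],0]
    - [[0,0,0],[0,0,0],0]

```text
t: 4.3
tool_pos: [0.5192, 0.0624, 0.12]
orientation: [-0.0, -0.611, 0.792, 0.0]
wrist_force: [-0.3, -0.3, 0.2]
finger_gap: -0.0002
```

```bash
python3 -c "
from h import *
plan([-.0255,0,.1])"
```

```text
t 4.3 tcp_m mm [-25.9  -1.5 120. ] F [-0.3 -0.3  0.2] gap -0.0002 q [-0.11  0.2   1.83 -0.    1.11  1.72]
 shift units (tool axes) [-0.06 -0.02  0.8 ]  turn units [ 0.01 -0.    0.  ]
```

Call:
carry_out:
  deltas:
    - [[0,0,0.4],[0,0,0],0]
    - [[0,0,0.3],[0,0,0],0]
    - [[0,0,0.1],[0,0,0],0]
    - [[0,0,0.06],[0,0,0],0]
    - [[0,0,0.06],[0,0,0],0]
    - [[0,0,0],[0,0,0],0]

```text
t: 4.9
tool_pos: [0.5193, 0.0631, 0.0971]
orientation: [-0.0, -0.611, 0.792, 0.0]
wrist_force: [-2.4, -0.6, 2.7]
finger_gap: 0.0
```

Call:
carry_out:
  deltas:
    - [[0,0,0.06],[0,0,0],0]
    - [[0,0,0.03],[0,0,0],0]
    - [[0,0,0],[0,0,0],0]

```text
t: 5.2
tool_pos: [0.5195, 0.0631, 0.0952]
orientation: [0.0, -0.611, 0.792, -0.0]
wrist_force: [-2.4, -0.4, 6.0]
finger_gap: -0.0001
```

Call:
carry_out:
  deltas:
    - [[0,0,0.05],[0,0,0],0]
    - [[0,0,0.03],[0,0,0],0]
    - [[0,0,0],[0,0,0],0]

```text
t: 5.5
tool_pos: [0.5197, 0.0631, 0.0949]
orientation: [0.0, -0.611, 0.791, -0.0]
wrist_force: [-9.4, -0.8, 19.6]
finger_gap: 0.0
```

Call:
carry_out:
  deltas:
    - [[0,0,-0.8],[0,0,0],0]
    - [[0,0.5,-1],[0,0,0],0]
    - [[0,1,-1],[0,0,0],0]
    - [[0,1,-1],[0,0,0],0]
    - [[0,1,-0.5],[0,0,0],0]
    - [[0,0.5,0],[0,0,0],0]
    - [[0,0,0],[0,0,0],0]
    - [[0,0,0],[0,0,0],0]
    - [[0,0,0],[0,0,0],0]
    - [[0,0,0],[0,0,0],0]

```text
t: 6.5
tool_pos: [0.423, 0.0882, 0.1996]
orientation: [-0.0, -0.611, 0.792, 0.0]
wrist_force: [0.1, 0.1, 0.5]
finger_gap: -0.0
```

```bash
python3 -c "
from h import *
plan([-.0,0,.2])
im=read_camera('top'); cv2.imwrite('pics/top2.png',cv2.resize(cv2.cvtColor(im,cv2.COLOR_RGB2BGR)[120:260,170:340],None,fx=4.5,fy=4.2,interpolation=2))
im=read_camera('scene'); cv2.imwrite('pics/scene2.png',cv2.resize(cv2.cvtColor(im,cv2.COLOR_RGB2BGR)[140:300,185:330],None,fx=3.6,fy=3.6,interpolation=2))"
```

```text
t 6.5 tcp_m mm [-125.5   -1.   199.6] F [0.1 0.1 0.5] gap -0.0 q [-0.07 -0.12  1.98  0.    1.28  1.76]
 shift units (tool axes) [-0.04 -5.02 -0.02]  turn units [ 0.01 -0.    0.01]
```

View pics/scene2.png

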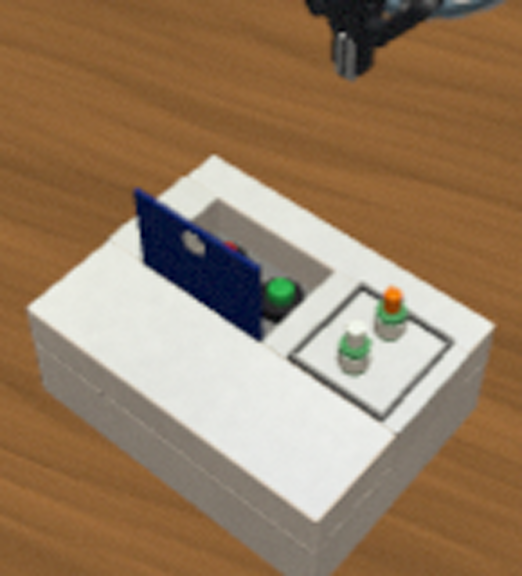

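View pics/top2.png

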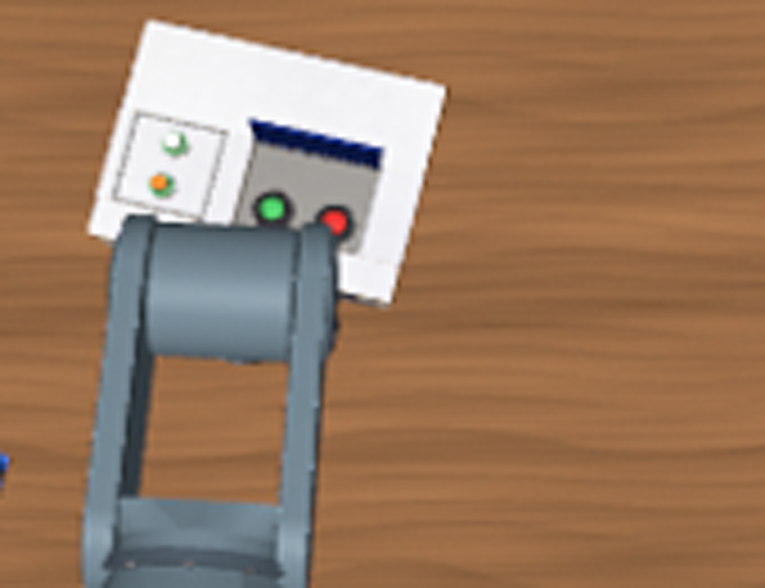

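Run:
```python
from h import *
p=np.load('pose.npy')
tp=np.array([[272,208],[333,222]])/[4.5,4.2]+[170,120]-.4
sc=np.array([[281,290]])/3.6+[185,140]-.4
for n,u in(('top',tp[0]),('top',tp[1]),('scene',sc[0])):
    s=least_squares(lambda v:(proj(n,m2w(p,[[v[0],v[1],.084]]))-u).ravel(),[0,0]);print(n,s.x)
va=np.array([[162,183],[175,142]])/[4.5,4.2]+[170,120]-.4
for u in va:
    s=least_squares(lambda v:(proj('top',m2w(p,[[v[0],v[1],.142]]))-u).ravel(),[0,0]);print('vial',s.x)
plan([-.012,.027,.15],np.radians(18))
```

```text
top [-0.01387969  0.02740609]
top [-0.01409464 -0.02568027]
scene [-0.01337783  0.02877675]
vial [-0.0207684   0.11403608]
vial [0.01669279 0.11271766]
t 6.6 tcp_m mm [-125.6   -1.   199.8] F [-0.   0.7 -0.5] gap 0.0002 q [-0.07 -0.12  1.98 -0.    1.28  1.76]
 shift units (tool axes) [-1.12 -4.55  1.99]  turn units [ 3.01 -0.    0.01]
```

Call:
carry_out:
  deltas:
    - [[0,0,0],[1,0,0],0]
    - [[-0.3,-0.6,0],[0,0,0],0]
    - [[-0.4,-1,0.1],[0,0,0],0]
    - [[-0.4,-1,0.1],[0,0,0],0]
    - [[0,-1,0.1],[0,0,0],0]
    - [[0,-0.7,0.4],[0,0,0],0]
    - [[0,0,0.6],[0,0,0],0]
    - [[0,0,0.6],[0,0,0],0]
    - [[0,0,0],[0,0,0],0]
    - [[0,0,0],[0,0,0],0]

```text
t: 7.6
tool_pos: [0.5377, 0.0866, 0.164]
orientation: [0.032, -0.61, 0.791, -0.041]
wrist_force: [-0.6, 0.5, 0.2]
finger_gap: 0.0001
```

```bash
python3 -c "
from h import *
plan([-.013,.026,.1],np.radians(6))
im=read_camera('scene'); cv2.imwrite('pics/scene3.png',cv2.resize(cv2.cvtColor(im,cv2.COLOR_RGB2BGR)[140:300,185:330],None,fx=3.6,fy=3.6,interpolation=2))"
```

```text
t 7.6 tcp_m mm [-14.1  26.7 164. ] F [-0.6  0.5  0.2] gap 0.0001 q [-0.05  0.12  1.82 -0.02  1.1   1.79]
 shift units (tool axes) [0.03 0.22 2.55]  turn units [ 0.01 -0.    0.01]
```

View pics/scene3.png

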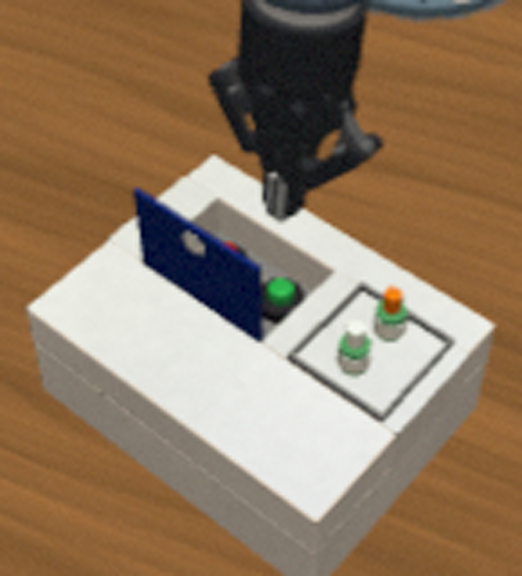

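Call:
carry_out:
  deltas:
    - [[0,0.27,0.4],[0,0,0],0]
    - [[0,0,0.7],[0,0,0],0]
    - [[0,0,0.7],[0,0,0],0]
    - [[0,0,0.6],[0,0,0],0]
    - [[0,0,0.4],[0,0,0],0]
    - [[0,0,0.1],[0,0,0],0]
    - [[0,0,0],[0,0,0],0]

```text
t: 8.35
tool_pos: [0.5385, 0.0866, 0.0915]
orientation: [0.032, -0.61, 0.79, -0.041]
wrist_force: [-0.1, 0.1, -0.4]
finger_gap: -0.0
```

```bash
python3 -c "
from h import *
plan([-.013,.026,.08],np.radians(6))
im=read_camera('scene'); cv2.imwrite('pics/scene4.png',cv2.resize(cv2.cvtColor(im,cv2.COLOR_RGB2BGR)[140:300,185:330],None,fx=3.6,fy=3.6,interpolation=2))"
```

```text
t 8.35 tcp_m mm [-13.3  26.8  91.5] F [-0.1  0.1 -0.4] gap -0.0 q [-0.05  0.23  1.87 -0.03  0.94  1.8 ]
 shift units (tool axes) [0.03 0.03 0.46]  turn units [0.   0.   0.01]
```

View pics/scene4.png

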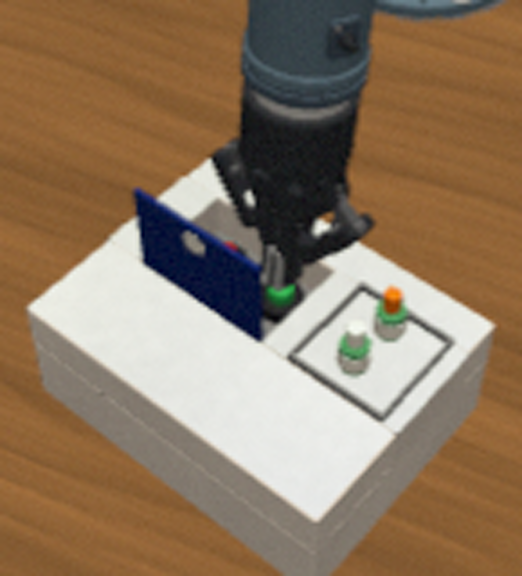

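Call:
carry_out:
  deltas:
    - [[0,0,0.15],[0,0,0],0]
    - [[0,0,0.12],[0,0,0],0]
    - [[0,0,0.1],[0,0,0],0]
    - [[0,0,0.08],[0,0,0],0]
    - [[0,0,0.04],[0,0,0],0]
    - [[0,0,0],[0,0,0],0]

```text
t: 9.0
tool_pos: [0.5399, 0.0863, 0.0794]
orientation: [0.032, -0.61, 0.79, -0.041]
wrist_force: [-1.1, 1.0, 2.9]
finger_gap: -0.0
```

Call:
carry_out:
  deltas:
    - [[0,0,0.05],[0,0,0],0]
    - [[0,0,0.05],[0,0,0],0]
    - [[0,0,0],[0,0,0],0]

```text
t: 9.3
tool_pos: [0.5401, 0.0863, 0.0782]
orientation: [0.032, -0.61, 0.79, -0.041]
wrist_force: [-8.7, 1.6, 17.1]
finger_gap: -0.0002
```

Call:
carry_out:
  deltas:
    - [[0,0,-0.4],[0,0,0],0]
    - [[0,0,-0.8],[0,0,0],0]
    - [[0,0,-1],[0,0,0],0]
    - [[0,0,-1],[0,0,0],0]
    - [[0,0,-1],[0,0,0],0]
    - [[0,0,-1],[0,0,0],0]
    - [[0,0,-0.6],[0,0,0],0]
    - [[0,0,0],[-1,0,0],0]
    - [[0,0,0],[0,0,0],0]

```text
t: 10.2
tool_pos: [0.527, 0.0892, 0.2216]
orientation: [0.0, -0.611, 0.792, -0.0]
wrist_force: [0.6, 0.5, -0.3]
finger_gap: -0.0001
```

```bash
python3 -c "
from h import *
plan([.095,0,.22])
im=read_camera('scene'); cv2.imwrite('pics/scene5.png',cv2.resize(cv2.cvtColor(im,cv2.COLOR_RGB2BGR)[140:300,185:330],None,fx=3.6,fy=3.6,interpolation=2))"
```

```text
t 10.2 tcp_m mm [-25.2  26.4 221.6] F [ 0.6  0.5 -0.3] gap -0.0001 q [-0.05  0.1   1.72 -0.    1.32  1.77]
 shift units (tool axes) [ 1.06 -4.81  0.07]  turn units [-0.01  0.    0.  ]
```

View pics/scene5.png

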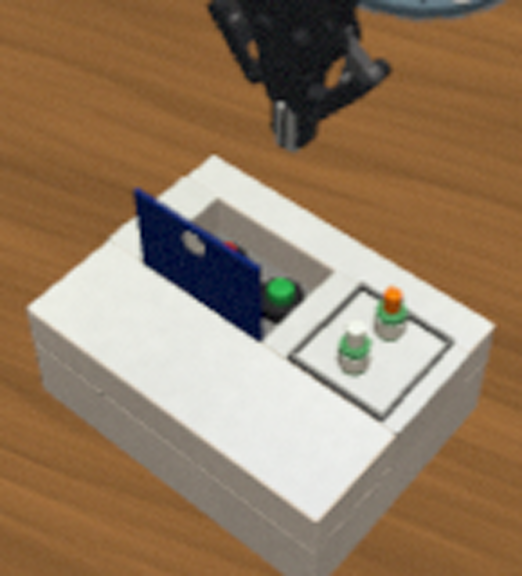

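Call:
carry_out:
  deltas:
    - [[0.3,-0.5,0],[0,0,0],0]
    - [[0.4,-1,0],[0,0,0],0]
    - [[0.36,-1,0],[0,0,0],0]
    - [[0,-1,0],[0,0,0],0]
    - [[0,-1,0],[0,0,0],0]
    - [[0,-0.3,0.3],[0,0,0],0]
    - [[0,0,0.7],[0,0,0],0]
    - [[0,0,0.8],[0,0,0],0]
    - [[0,0,0.6],[0,0,0],0]
    - [[0,0,0],[0,0,0],0]

```text
t: 11.25
tool_pos: [0.6324, 0.0342, 0.1575]
orientation: [-0.002, -0.611, 0.792, 0.002]
wrist_force: [-0.3, -0.0, 0.4]
finger_gap: 0.0001
```

```bash
python3 -c "
from h import *
plan([.06,0,.165])"
```

```text
t 11.25 tcp_m mm [ 90.8   0.  157.5] F [-0.3 -0.   0.4] gap 0.0001 q [-0.13  0.38  1.51 -0.    1.25  1.69]
 shift units (tool axes) [-0.    1.23 -0.29]  turn units [ 0.05 -0.01  0.01]
```

Call:
carry_out:
  deltas:
    - [[0,0.5,-0.3],[0,0,0],0]
    - [[0,0.5,-0.2],[0,0,0],0]
    - [[0,0.23,0],[0,0,0],0]
    - [[0,0,0],[0,0,0],0]
    - [[0,0.34,0],[0,0,0],0]
    - [[0,0.37,0.02],[0,0,0],0]
    - [[0,0,0],[0,0,0],0]

```text
t: 11.95
tool_pos: [0.5869, 0.0466, 0.1728]
orientation: [-0.0, -0.611, 0.791, 0.0]
wrist_force: [1.4, 0.4, 0.7]
finger_gap: 0.0001
```

```bash
python3 -c "
from h import *
plan([.0424,0,.1694])
im=read_camera('scene'); cv2.imwrite('pics/scene6.png',cv2.resize(cv2.cvtColor(im,cv2.COLOR_RGB2BGR)[140:300,185:330],None,fx=3.6,fy=3.6,interpolation=2))"
```

```text
t 11.95 tcp_m mm [ 43.6   0.4 172.8] F [1.4 0.4 0.7] gap 0.0001 q [-0.12  0.27  1.62  0.    1.25  1.7 ]
 shift units (tool axes) [0.02 0.05 0.14]  turn units [ 0.01 -0.    0.01]
```

View pics/scene6.png

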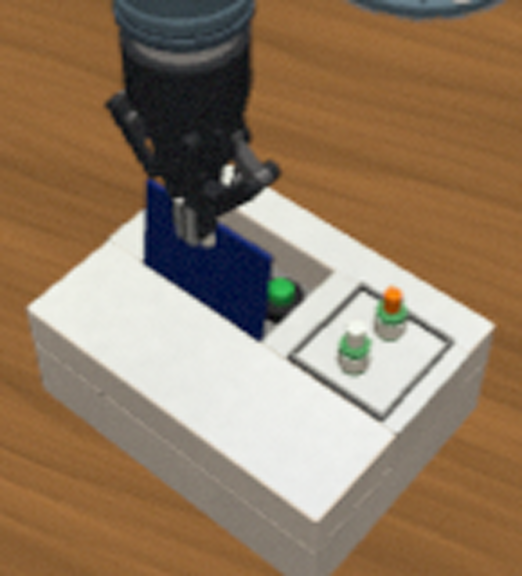

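Contact is as planned: finger behind the flap, which has tipped slightly forward. I'll continue the arc.

Call:
carry_out:
  deltas:
    - [[0,0.36,0.17],[0,0,0],0]
    - [[0,0.35,0.16],[0,0,0],0]
    - [[0,0.33,0.16],[0,0,0],0]
    - [[0,0.3,0.2],[0,0,0],0]
    - [[0,0.28,0.24],[0,0,0],0]
    - [[0,0,0],[0,0,0],0]

```text
t: 12.6
tool_pos: [0.5468, 0.057, 0.1483]
orientation: [-0.001, -0.611, 0.791, 0.001]
wrist_force: [0.8, -0.3, 0.5]
finger_gap: -0.0002
```

```bash
python3 -c "
from h import *
plan([.002,0,.1495])"
```

```text
t 12.6 tcp_m mm [  2.2   0.3 148.3] F [ 0.8 -0.3  0.5] gap -0.0002 q [-0.11  0.22  1.74  0.    1.19  1.71]
 shift units (tool axes) [ 0.01  0.01 -0.05]  turn units [ 0.03 -0.    0.01]
```

Call:
carry_out:
  deltas:
    - [[0,0.24,0.24],[0,0,0],0]
    - [[0,0.2,0.3],[0,0,0],0]
    - [[0,0.16,0.33],[0,0,0],0]
    - [[0,0.12,0.35],[0,0,0],0]
    - [[0,0.07,0.34],[0,0,0],0]
    - [[0,0.02,0.24],[0,0,0],0]
    - [[0,0,0],[0,0,0],0]

```text
t: 13.3
tool_pos: [0.5283, 0.0617, 0.1033]
orientation: [-0.001, -0.611, 0.792, 0.001]
wrist_force: [-0.9, 0.2, 2.4]
finger_gap: 0.0001
```

```bash
python3 -c "
from h import *
plan([-.022,0,.1])
im=read_camera('scene'); cv2.imwrite('pics/scene7.png',cv2.resize(cv2.cvtColor(im,cv2.COLOR_RGB2BGR)[140:300,185:330],None,fx=3.6,fy=3.6,interpolation=2))"
```

```text
t 13.3 tcp_m mm [-1.690e+01  1.000e-01  1.033e+02] F [-0.9  0.2  2.4] gap 0.0001 q [-0.11  0.24  1.82  0.    1.09  1.72]
 shift units (tool axes) [0.01 0.2  0.13]  turn units [ 0.02 -0.    0.01]
```

View pics/scene7.png

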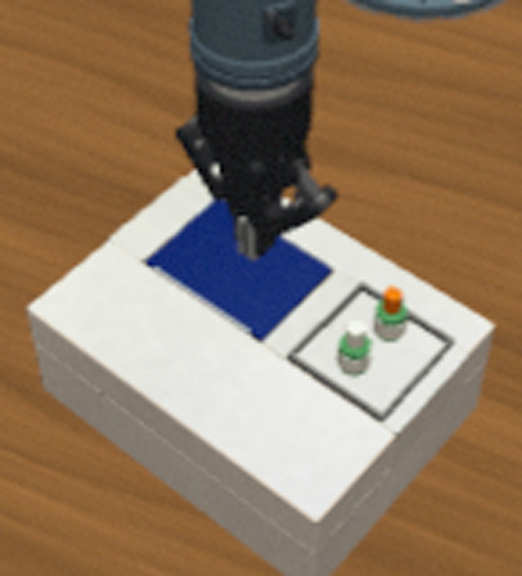

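Call:
carry_out:
  deltas:
    - [[0,0.1,0.1],[0,0,0],0]
    - [[0,0.05,0.1],[0,0,0],0]
    - [[0,0,0.08],[0,0,0],0]
    - [[0,0,0.06],[0,0,0],0]
    - [[0,0,0],[0,0,0],0]

```text
t: 13.85
tool_pos: [0.5258, 0.0625, 0.0963]
orientation: [0.0, -0.611, 0.792, -0.0]
wrist_force: [2.0, -0.5, 2.5]
finger_gap: -0.0001
```

Call:
carry_out:
  deltas:
    - [[0,0,0.05],[0,0,0],0]
    - [[0,0,0.05],[0,0,0],0]
    - [[0,0,0.02],[0,0,0],0]
    - [[0,0,0],[0,0,0],0]

```text
t: 14.25
tool_pos: [0.526, 0.0625, 0.0954]
orientation: [0.0, -0.611, 0.791, -0.0]
wrist_force: [-5.8, 0.1, 19.9]
finger_gap: -0.0001
```

Call:
carry_out:
  deltas:
    - [[0,0,-0.3],[0,0,0],0]
    - [[0,0,-0.6],[0,0,0],0]
    - [[0,0,-0.8],[0,0,0],0]
    - [[0,0.4,-1],[0,0,0],0]
    - [[0,1,-1],[0,0,0],0]
    - [[0,1,-1],[0,0,0],0]
    - [[0,1,-0.3],[0,0,0],0]
    - [[0,0.5,0],[0,0,0],0]
    - [[0,0,0],[0,0,0],0]
    - [[0,0,0],[0,0,0],0]

```text
t: 15.25
tool_pos: [0.4312, 0.0871, 0.2175]
orientation: [-0.0, -0.611, 0.792, 0.0]
wrist_force: [-0.3, -0.2, 0.8]
finger_gap: -0.0
```

```bash
python3 -c "
from h import *
plan([-.02,0,.2])
im=read_camera('top'); cv2.imwrite('pics/top8.png',cv2.resize(cv2.cvtColor(im,cv2.COLOR_RGB2BGR)[120:260,170:340],None,fx=4.5,fy=4.2,interpolation=2))
im=read_camera('scene'); cv2.imwrite('pics/scene8.png',cv2.resize(cv2.cvtColor(im,cv2.COLOR_RGB2BGR)[180:300,185:330],None,fx=5,fy=5,interpolation=2))"
```

```text
t 15.25 tcp_m mm [-117.3    0.   217.5] F [-0.3 -0.2  0.8] gap -0.0 q [-0.07 -0.12  1.94 -0.    1.32  1.76]
 shift units (tool axes) [ 0.01 -3.89  0.7 ]  turn units [ 0.01 -0.    0.01]
```

View pics/scene8.png

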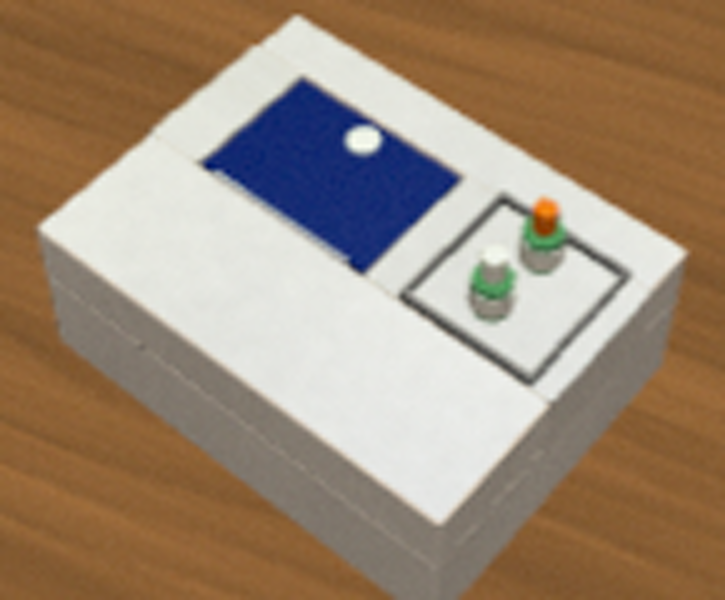

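View pics/top8.png

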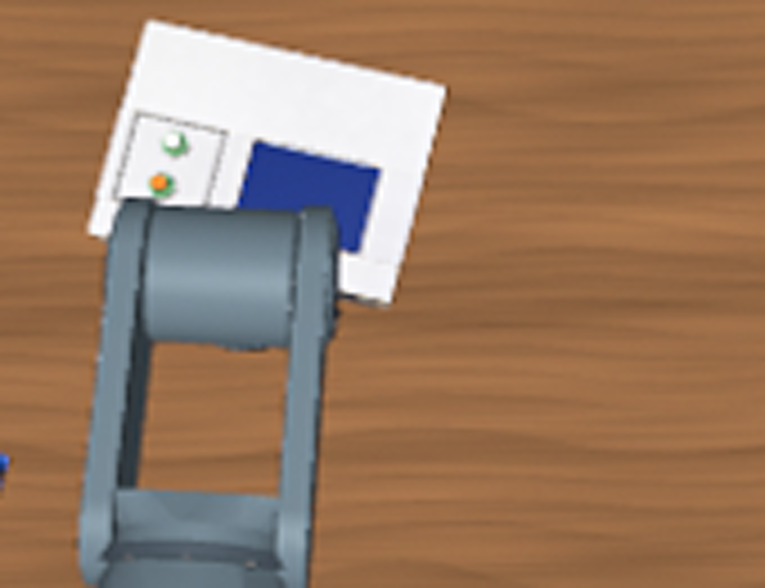

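```bash
python3 -c "
from rig import *
print(job_done())"
```

```text
the job is handed in; nothing more can be done
None
```

I pressed the flap open, pressed the green button to its stop, pushed the flap shut until it latched, and handed the job in at about 15.4 s.

- **Opening:** I pressed the white dot to its hard stop (about 20 N on the last step). The flap popped fully upright, and both cameras showed it.
- **Green button:** It was on the left (module y about +27 mm). I pressed it to its stop, with the fingertip about 6 to 7 mm below the button's rest height and 17 N at the end. I could not read the joint values, so the travel is inferred from fingertip height and force. I put no fingertip near the red button.
- **Closing:** I swept the flap down from behind, pressed it to its stop (about 20 N), then let go and backed off.
- **Last checks:** About a second after release the flap sat flush. The dot and flap corners matched the first scene picture at the same pixels. Both vials looked unmoved, and the wrist force was near zero with the fingers clear of the module.
- **Not checked:** I never looked at the rack, bottle, box, jar and mouse again after the first pictures. The arm passed well above them, and no unexpected force showed. With the flap shut, I could not see the buttons spring back up.

No check failed or disagreed.

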